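# Press home the covers of a desk cable strip with a sprung press tool

## Task

The six white clip-in covers of the cable strip on the desk stand proud. Take the sprung press tool by its wooden handle, set it lengthwise on the strip's red end block and sweep it along to the grey end block without lifting it on the way, with a steady pressure that keeps its blue foot about half-way in on its springs, so that every cover ends fully home, level with the end blocks; press with the tool only, not with the gripper. Then stand the tool upright on the bare desk, clear of the strip, and let go, leaving the round tin where it is.

Things in the scene. Friction and masses are not known exactly. Their poses are not given: they have to be found in the camera images.
- tool_grip (a point): Middle of the press tool's square wooden handle, on the tool's axis, 62 mm above the foot's underside with the springs relaxed; z up. The loose tool (about 0.17 kg, 84 mm tall) stands on its foot. Handle 26 x 26 mm, 34 to 84 mm above the underside, gripped across either pair of faces; under it a black plate 64 mm (x) by 40 mm (y), 24 to 34 mm up. In use x lies along the strip, either way round.
- tool_sole (a point): Centre of the underside of the tool's blue sprung foot. The foot is 61 mm long in the tool's x, 36 mm wide in y, 14 mm thick. The middle 30 mm of the underside is flat; both ends slope up at 30 degrees like a sled, 9 mm high at the tips, so it rides over proud covers when moved along x.
- press_foot (a joint): How far the tool's foot is pushed up into the tool, m: 0 = relaxed, 0.010 = bottomed. The springs push 3 N at 0 and 0.8 N more for each mm (7 N half-way, 11 N at the end). Stands relaxed under its own weight.
- cable_strip: Cable strip, fixed to the desk: aluminium base 242 x 44 mm; origin at the centre of its underside; x along it from the red to the grey end block, z up. From x = -90 to 90 mm six white covers, 29 mm long (pitch 30 mm), 36 mm wide. End blocks 30 mm long, 40 mm wide, tops 20 mm above the desk. Proud covers' tops are up to 25 mm above the desk; home covers are level with the end blocks.
- red_block (a point): Centre of the top of the red end block (start of the sweep), 105.5 mm from the strip's centre, 20 mm above the desk.
- grey_block (a point): Centre of the top of the grey end block (end of the sweep), 105.5 mm from the strip's centre, 20 mm above the desk.
- tin_center (a point): Centre of a loose round tin with an amber lid, 57 mm across, 20 mm tall: a bystander.
- cover0 (a joint): Cover 1 of 6 counted from the red end: m pressed in; 0 = 5 mm proud, 0.005 = fully home. It slides stiffly (about 3 N) and stays where it is left.
- cover1 (a joint): Cover 2 of 6 counted from the red end: m pressed in; 0 = 5 mm proud, 0.005 = fully home. It slides stiffly (about 3 N) and stays where it is left.
- cover2 (a joint): Cover 3 of 6 counted from the red end: m pressed in; 0 = 5 mm proud, 0.005 = fully home. It slides stiffly (about 3 N) and stays where it is left.
- cover3 (a joint): Cover 4 of 6 counted from the red end: m pressed in; 0 = 5 mm proud, 0.005 = fully home. It slides stiffly (about 3 N) and stays where it is left.
- cover4 (a joint): Cover 5 of 6 counted from the red end: m pressed in; 0 = 5 mm proud, 0.005 = fully home. It slides stiffly (about 3 N) and stays where it is left.
- cover5 (a joint): Cover 6 of 6 counted from the red end: m pressed in; 0 = 5 mm proud, 0.005 = fully home. It slides stiffly (about 3 N) and stays where it is left.

How it is judged:
On the way, in this order (a step that is already met when the one before it is completed fails the run):
1. the tool is held pressed on the strip (foot in by 1 to 9 mm of its 10), within 15 mm of its centre line, on the red end block (x -130 to -75 mm along the strip) (x of tool_grip in the frame of cable_strip between -0.13 and -0.075 m and y of tool_grip in the frame of cable_strip between -0.015 and 0.015 m and value of joint press_foot between 0.001 and 0.009 m and height (world z) of tool_grip below 0.1 m), for 0.2 s.
2. the tool is held pressed on the strip (foot in by 1 to 9 mm of its 10), within 15 mm of its centre line, on the second cover or thereabouts (x -70 to -25 mm along the strip) (x of tool_grip in the frame of cable_strip between -0.07 and -0.025 m and y of tool_grip in the frame of cable_strip between -0.015 and 0.015 m and value of joint press_foot between 0.001 and 0.009 m and height (world z) of tool_grip below 0.1 m), for 0.2 s.
3. the tool is held pressed on the strip (foot in by 1 to 9 mm of its 10), within 15 mm of its centre line, at the middle of the strip (x -20 to 20 mm along the strip) (x of tool_grip in the frame of cable_strip between -0.02 and 0.02 m and y of tool_grip in the frame of cable_strip between -0.015 and 0.015 m and value of joint press_foot between 0.001 and 0.009 m and height (world z) of tool_grip below 0.1 m), for 0.2 s.
4. the tool is held pressed on the strip (foot in by 1 to 9 mm of its 10), within 15 mm of its centre line, on the fifth cover or thereabouts (x 25 to 70 mm along the strip) (x of tool_grip in the frame of cable_strip between 0.025 and 0.07 m and y of tool_grip in the frame of cable_strip between -0.015 and 0.015 m and value of joint press_foot between 0.001 and 0.009 m and height (world z) of tool_grip below 0.1 m), for 0.2 s.
5. the tool is held pressed on the strip (foot in by 1 to 9 mm of its 10), within 15 mm of its centre line, on the grey end block (x 75 to 130 mm along the strip) (x of tool_grip in the frame of cable_strip between 0.075 and 0.13 m and y of tool_grip in the frame of cable_strip between -0.015 and 0.015 m and value of joint press_foot between 0.001 and 0.009 m and height (world z) of tool_grip below 0.1 m), for 0.2 s.
At the end, for the whole second after the job is handed in: All six covers are within 1.5 mm of fully home, and the press tool stands upright on the desk (tilt under 0.12 rad, handle point 57 to 66 mm up, so not on the strip), released and at rest (value of joint each of cover0, cover1, cover2, cover3, cover4, cover5 above 0.0035 m and height (world z) of tool_grip between 0.057 and 0.066 m and angle between tool_grip's own z axis and vertical below 0.12 rad and linear speed of press_tool below 0.02 m/s and contact force between the fingers and press_tool below 0.1 N); the robot touches nothing.
It fails at once if the tool lifted off or unloaded over the covers (within 60 mm of the strip's middle and 20 mm of its centre line, handle point lower than 120 mm, foot in by less than 0.3 mm) (x of tool_grip in the frame of cable_strip between -0.06 and 0.06 m and y of tool_grip in the frame of cable_strip between -0.02 and 0.02 m and height (world z) of tool_grip below 0.12 m and value of joint press_foot below 0.0003 m).
It fails at once if the tool rammed onto the strip (over 30 N) (contact force between press_tool and cable_strip above 30 N).
It fails at once if the gripper pressing on the strip (over 2 N) (contact force between the fingers and cable_strip above 2 N).
It fails at once if the tin moved by more than 40 mm (distance of tin_center from where it was at the start of the episode above 0.04 m).
It also fails if it takes over 58 s, if anything falls off the work surface, if the arm or the gripper's body presses on something with over 40 N, if the wrist force passes 120 N, or if a joint passes its speed limit or range.

## Robot

A 6-joint arm with a two-finger parallel gripper is mounted at the origin on a cart in front of the work surface, level with it; the furniture and walls round the work are solid. World frame = base frame: x ahead of the robot, y to its left, z up, the work surface at z = 0. Lengths are in m, angles in rad, forces in N, time in s.
With the tool pointing down it reaches from about 0.35 to 0.725 m from the base axis. Payload 6 kg.
Tool frame: the origin (TCP) lies at the very end of the fingers, on their centre line; the grasp point (between the pads) lies 19 mm behind it; z points along the fingers, y is the line along which they close (so a half turn about z gives the same grasp; the last joint's range is limited). The gripper opens to 85 mm and grips with 20 to 120 N. Pads are 22 mm wide; open, the fingers measure 114 mm over their backs; the gripper's body (76 mm by 85 mm) begins 54 mm behind the grasp point. The pads swing forward as they close: fully open they stand 13 mm farther back than shut.
Start: joints at [1.472, 0.04, 0.085, 0, -1.615, -0.334], TCP at [0.252, 0.545, 0.231] pointing down, gripper open.
Joint ranges: [-2.56, 2.56], [-1.29, 2.01], [-1.08, 1.49], [-3.29, 1.98], [-2.81, -0.18], [-2.99, 2.99]. Speed limits (rad/s): [2.57, 2.57, 3.01, 3.14, 3.14, 3.14].

## Interface

Orientations are given as a unit quaternion [x, y, z, w].
In Python, from station import arm, viewer, order gives the robot as it stands. The module is installed in compiled form; this text tells all that it offers.
- The arm moves only by the shell command python3 -m handwheel 'ROWS' [OPENING] [FORCE]. ROWS is JSON, one flat list of numbers, 4 for each row, row after row: the shift along the tool's x, y, z in mm, then the turn about the tool's z in rad. In form: [tx, ty, tz, roll, tx, ty, tz, roll, ...]. A call has 1 to 20 rows; each row is the pose to reach, as a shift and turn from the pose commanded when the call began, along the tool's axes at that moment; what a row does not reach only later rows make up. A row lasts 1/12 s, in which the tool goes at most 41.7 mm and 7.16 degrees, less where a joint would pass 70% of its speed; a pose out of reach is approached as far as the arm can. A call with a gripper value outside its range is refused whole. OPENING is the opening, from 0 (shut) to 1 (fully open), set as the call begins (- or left out, the last holds). The fingers move at their own pace and stop on an object; FORCE is the grip in N (left out, the last holds). Time passes only in rows, so rows that repeat a pose let the fingers close. It gives the time, the measured TCP pose, the force, the opening and the grip force at its end, in the units of the state.
- arm.get_state(): the state, without advancing time (a new reading comes with each control period).
- viewer.capture(name): name is "scene" or "top"; returns a dict with "image" (400x640x3 uint8, red, green, blue), "fx", "fy", "cx", "cy" (pixels), "D" ([k1, k2, p1, p2, k3] as OpenCV has them; the pictures are not rectified), "rvec" (rotation vector, rad) and "tvec" (3), from world to camera coordinates, as OpenCV has them. Camera axes: x right, y down, z forward; pixel columns grow to the right and rows downward; lengths in m; the calibration is good to about 2 mm. A picture is of the moment at which its call begins. There is no depth.
- order.close_job(): hands the job in; it is judged then, once.
The state is a dict: "time_s": time; "joint_pos": joint angles; "joint_vel": joint speeds; "joint_efforts": joint torques, N m; "tool_pos": TCP position; "orientation": TCP orientation; "wrist_force": force on the tool from outside, world axes, zero at the start; "torque": the same for the moment, N m; "width": opening from 0.0 (shut) to 1.0 (fully open); "grasp_force": force on a finger pad.
Only numpy, scipy, OpenCV 4.12 (cv2) and the standard library are available. Lean on these libraries where they do the work, as an engineer would, in place of code of your own. Each camera call takes 0.05 s, during which the arm holds its last target. There are 200 camera calls.

## Working session

There is one attempt and no reset: what is moved stays moved. The work goes in short steps, Python scripts to look and compute and a shell command to move; the robot and the scene stay as the last step left them, time stands still between calls to the robot, and variables do not carry over. Pictures are saved under pics/ and viewed, at most 10 in all, crops included, and the job is handed in when it is done.

```bash
mkdir -p pics; python3 - <<'E'
from station import arm, viewer
import cv2, pickle
s=arm.get_state(); print({k:s[k] for k in("time_s","tool_pos","orientation","wrist_force","width")})
d={n:viewer.capture(n) for n in("scene","top")}
pickle.dump(d,open("cap0.pkl","wb"))
for n in d:
    cv2.imwrite(f"pics/{n}0.png",d[n]["image"][:,:,::-1])
    print(n,d[n]["fx"],d[n]["D"],d[n]["rvec"],d[n]["tvec"])
E
```

```text
{'time_s': 0.0, 'tool_pos': array([0.25141404, 0.54442793, 0.23027412]), 'orientation': array([ 9.76682126e-01, -2.14688746e-01, -1.39263858e-04,  8.65076368e-04]), 'wrist_force': array([0.79929279, 0.22818211, 0.59471843]), 'width': 1.0036722151068302}
scene 379.26371178747945 [-0.09019262  0.          0.          0.          0.        ] [ 2.30022318 -0.88287674  0.33430736] [-0.39422091  0.31357894  0.89554129]
top 422.29858716415265 [-0.01321904  0.          0.          0.          0.        ] [ 2.20617694 -2.16559801  0.12767906] [-0.02849596  0.52316899  1.17679714]
```

View pics/scene0.png

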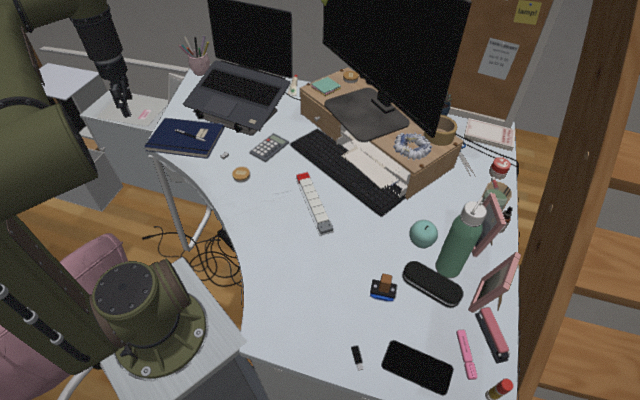

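View pics/top0.png

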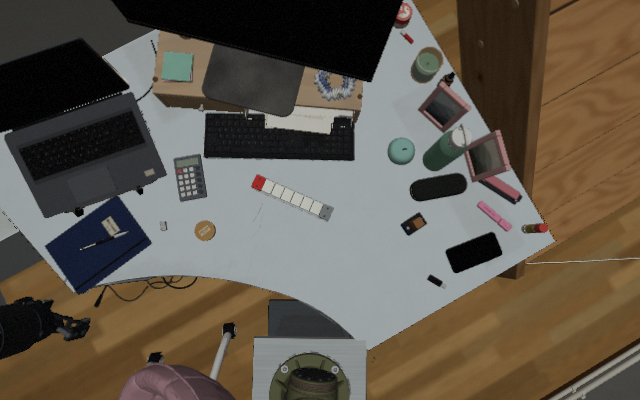

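Scene view: strip from red (303,177) to grey (325,228), tool at (384,287), tin at (241,174). Top view: red (259,184), grey (326,212), tool (414,224), tin (204,231). Next I enlarge the tool and strip and mask by colour.

```bash
cat >h.py <<'E'
import numpy as np, cv2, pickle
def P(c):
    K=np.array([[c["fx"],0,c["cx"]],[0,c["fy"],c["cy"]],[0,0,1.]]);R=cv2.Rodrigues(np.array(c["rvec"],float))[0]
    return K,np.array(c["D"],float),R,np.array(c["tvec"],float)
def ray(c,uv):
    K,D,R,t=P(c);n=cv2.undistortPoints(np.array([[uv]],float),K,D)[0,0]
    d=R.T@np.array([n[0],n[1],1]);return -R.T@t,d/np.linalg.norm(d)
def plane(c,uv,z):
    o,d=ray(c,uv);return o+d*(z-o[2])/d[2]
def tri(c1,p1,c2,p2):
    o1,d1=ray(c1,p1);o2,d2=ray(c2,p2)
    s=np.linalg.lstsq(np.c_[d1,-d2],o2-o1,rcond=None)[0];a=o1+s[0]*d1;b=o2+s[1]*d2
    return (a+b)/2,np.linalg.norm(a-b)
def proj(c,X):
    K,D,R,t=P(c);return cv2.projectPoints(np.array(X,float).reshape(-1,1,3),np.array(c["rvec"],float),t,K,D)[0][:,0]
def blob(img,box,lo,hi):
    x0,y0,x1,y1=box;hsv=cv2.cvtColor(img[y0:y1,x0:x1],cv2.COLOR_RGB2HSV);m=cv2.inRange(hsv,lo,hi)
    n,l,st,ce=cv2.connectedComponentsWithStats(m);i=1+np.argmax(st[1:,4])
    r=cv2.minAreaRect(np.argwhere(l==i)[:,::-1].astype(np.float32))
    return ce[i]+[x0,y0],st[i,4],(np.array(r[0])+[x0,y0],r[1],r[2]),cv2.boxPoints(r)+[x0,y0]
E
python3 - <<'E'
from h import *
d=pickle.load(open("cap0.pkl","rb"));S,T=d["scene"],d["top"]
def cr(c,b,f): return cv2.resize(c["image"][b[1]:b[3],b[0]:b[2],::-1],None,fx=f,fy=f,interpolation=cv2.INTER_CUBIC)
a=np.hstack([cr(S,(365,268,405,308),9),cr(T,(395,205,435,245),9)])
b=np.hstack([cr(S,(285,165,345,240),4),cr(T,(245,170,335,225),5)[:300]])[:,:720] if 0 else None
s=cr(S,(285,168,345,238),4);t=cr(T,(245,170,340,225),5)
o=np.zeros((360+280,800,3),np.uint8)[:600]
out=np.zeros((600,800,3),np.uint8);out[:320,:320]=a[:320,:320];out[:320,330:650]=a[:320,360:680]
out[322:600,:240]=s[:278];out[325:600,250:725]=t[:275]
cv2.imwrite("pics/crop1.png",out)
E
```

```text
(no output)
```

View pics/crop1.png

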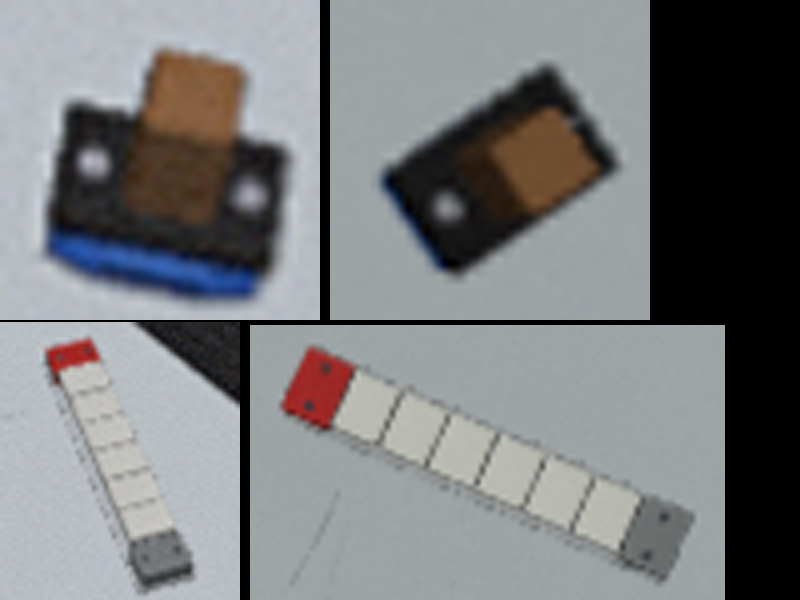

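The crop shows the tool's bright wooden top face (scene about (386.5,278.5), top about (419,222.5)), the black plate, and the strip with red and grey end blocks and screw heads. I now mask and triangulate them.

```bash
python3 - <<'E'
from h import *
np.set_printoptions(precision=4,suppress=True)
d=pickle.load(open("cap0.pkl","rb"));S,T=d["scene"],d["top"]
M={}
for nm,bs,bt,lo,hi in [("wood",(365,268,405,308),(395,205,435,245),(5,60,95),(25,255,255)),
 ("red",(290,165,320,190),(245,170,280,200),(0,120,60),(8,255,255)),
 ("tin",(225,160,260,190),(190,215,220,247),(5,70,80),(28,255,255)),
 ("plate",(365,268,405,308),(395,205,435,245),(0,0,0),(180,255,90))]:
    a=blob(S["image"],bs,lo,hi);b=blob(T["image"],bt,lo,hi)
    print(nm,a[0],a[1],b[0],b[1],b[2][1:],tri(S,a[0],T,b[0])); M[nm]=(a,b)
# tool yaw from top face of plate/handle in top view
for nm,z in(("wood",.084),("plate",.034)):
    c=np.array([plane(T,p,z) for p in M[nm][1][3]]);print(nm,"rect world\n",c,[np.linalg.norm(c[i]-c[i-1]) for i in range(4)],[np.arctan2(*(c[i]-c[i-1])[1::-1]) for i in range(4)])
# strip: corners picked from crop, top view crop f=5 origin (245,170), placed at (250,325); scene f=4 at (0,322) origin(285,168)
ft=lambda x,y:((x-250+.5)/5-.5+245,(y-325+.5)/5-.5+170)
fs=lambda x,y:((x+.5)/4-.5+285,(y-322+.5)/4-.5+168)
names=["red far","red near","r/w near","r/w far","grey far","grey near"]
tp=[(312,347),(282,408),(330,430),(356,368),(694,516),(664,580)]
for n,p in zip(names,tp): print(n,plane(T,ft(*p),.02))
print("red scene",[plane(S,fs(*p),.02) for p in[(47,350),(94,341)]],"grey/white",[plane(S,fs(*p),.02) for p in[(127,543),(174,531)]],[plane(S,fs(*p),.02) for p in[(145,580),(192,571)]])
print("tri",[tri(S,fs(*a),T,ft(*b)) for a,b in[((47,350),(282,408)),((94,341),(312,347)),((192,571),(694,516)),((145,580),(664,580))]])
E
```

```text
wood [386.0674 278.4045] 89 [418.3014 222.2329] 73 ((8.59785270690918, 8.320503234863281), 56.3099365234375) (array([ 0.4773, -0.2882,  0.0831]), np.float64(0.003382212386137944))
red [302.6667 175.8148] 54 [258.1908 182.2443] 131 ((9.848857879638672, 13.504103660583496), 23.96249008178711) (array([0.5866, 0.1548, 0.0229]), np.float64(0.0024373273057266133))
tin [240.6062 173.2   ] 160 [204.2542 230.1773] 299 ((19.0, 19.0), 90.0) (array([0.4477, 0.3033, 0.0168]), np.float64(0.0017137016010502762))
plate [382.908  288.8067] 326 [411.928  223.8771] 236 ((13.867504119873047, 22.465356826782227), 56.30992889404297) (array([ 0.4768, -0.2859,  0.0271]), np.float64(0.00014808487487643864))
wood rect world
 [[ 0.4818 -0.2736  0.084 ]
 [ 0.4947 -0.2926  0.084 ]
 [ 0.4755 -0.3055  0.084 ]
 [ 0.4626 -0.2865  0.084 ]] [np.float64(0.023119526188135942), np.float64(0.02294058700002028), np.float64(0.023154844115180352), np.float64(0.022913366838623717)] [np.float64(0.5945910546716184), np.float64(-0.973713100366921), np.float64(-2.548174544128122), np.float64(2.166341838682036)]
plate rect world
 
[... 392 characters left out ...]
85 0.02  ]
red near [0.5762 0.1745 0.02  ]
r/w near [0.5641 0.1468 0.02  ]
r/w far [0.6002 0.1331 0.02  ]
grey far [ 0.5189 -0.0619  0.02  ]
grey near [ 0.482  -0.0453  0.02  ]
red scene [array([0.5758, 0.1753, 0.02  ]), array([0.6105, 0.1579, 0.02  ])] grey/white [array([ 0.4944, -0.0136,  0.02  ]), array([ 0.527 , -0.0281,  0.02  ])] [array([ 0.4821, -0.0466,  0.02  ]), array([ 0.5122, -0.063 ,  0.02  ])]
tri [(array([0.5758, 0.1747, 0.0205]), np.float64(0.0007796086246745817)), (array([0.6118, 0.1589, 0.0184]), np.float64(0.0005997932687829375)), (array([ 0.5176, -0.0609,  0.0135]), np.float64(0.004680896061840893)), (array([ 0.4824, -0.0457,  0.0186]), np.float64(0.0008629649286681132))]
```

```bash
python3 -m handwheel '[30,23,0,-0.1,60,46,0,-0.2,90,69,0,-0.3,120,92,0,-0.4,150,115,0,-0.5,180,138,0,-0.6,210,161,0,-0.6,240,184,0,-0.6,270,207,0,-0.6,300,230,0,-0.6,330,253,0,-0.6,360,276,0,-0.6,385,290,0,-0.6,385,290,0,-0.6]' 1; python3 -c "
from station import arm;print(arm.get_state()['joint_pos'])"
```

```text
time_s: 1.27
tool_pos: [0.4809, 0.1161, 0.2308]
orientation: [0.997, 0.081, -0.0, 0.001]
wrist_force: [-0.4, 1.3, -0.6]
width: 0.996
grasp_force: 0.0
[ 6.45970698e-01 -2.42020818e-01 -1.77975040e-01  7.36772119e-04
 -1.63624730e+00  1.08734100e+00]
```

```bash
python3 -m handwheel '[-5,30,0,-0.1,-10,60,0,-0.2,-16,95,0,-0.3,-22,130,0,-0.4,-28,165,0,-0.43,-34,200,0,-0.43,-40,235,0,-0.43,-46,270,0,-0.43,-52,305,0,-0.43,-57,340,0,-0.43,-63,375,0,-0.43,-68,403,0,-0.43,-68,403,20,-0.43,-68,403,40,-0.43,-68,403,50,-0.43,-68,403,50,-0.43,-68,403,50,-0.43]' 1 60; python3 - <<'E'
from station import arm,viewer
import numpy as np
s=arm.get_state();q=s["orientation"];p=s["tool_pos"];th=2*np.arctan2(q[1],q[0]);print(s["joint_pos"],p,q,th)
d=np.array([.478,-.289])-p[:2];ex=np.array([np.cos(th),np.sin(th)]);ey=np.array([np.sin(th),-np.cos(th)])
print("tx,ty mm",d@ex*1e3,d@ey*1e3,"roll",th-.598)
E
```

```text
time_s: 2.68
tool_pos: [0.4794, -0.2885, 0.1814]
orientation: [0.956, 0.294, -0.001, 0.0]
wrist_force: [-0.7, -1.2, 0.7]
width: 0.996
grasp_force: 0.0
[-1.82561938e-01 -6.68164613e-02 -1.11929859e-01  5.58507319e-04
 -1.52663337e+00  2.35117438e+00] [ 0.47939984 -0.28852302  0.18135042] [ 9.55654796e-01  2.94488723e-01 -5.50382041e-04  2.71948008e-05] 0.597841039757084
tx,ty mm -1.425517072147936 -0.3936650523494449 roll -0.0001589602429159509
```

```bash
python3 -m handwheel '[-1,0,25,0,-1,0,50,0,-1,0,75,0,-1,0,100,0,-1,0,115,0,-1,0,125,0,-1,0,132,0,-1,0,138,0,-1,0,138,0,-1,0,138,0]' 1 60 && python3 -m handwheel '[0,0,0,0,0,0,0,0,0,0,0,0,0,0,0,0,0,0,0,0,0,0,0,0,0,0,0,0,0,0,0,0,0,0,0,0,0,0,0,0,0,0,0,0,0,0,0,0]' 0.2 60; python3 - <<'E'
from station import viewer
import cv2,pickle
d={n:viewer.capture(n) for n in("scene","top")};pickle.dump(d,open("cap1.pkl","wb"))
import numpy as np
f=lambda i:cv2.resize(i[:,:,::-1],None,fx=4,fy=4,interpolation=cv2.INTER_CUBIC)
cv2.imwrite("pics/grasp.png",np.hstack([f(d["scene"]["image"][210:330,330:430]),f(d["top"]["image"][170:290,365:465])]))
E
```

```text
time_s: 3.52
tool_pos: [0.4793, -0.2895, 0.0443]
orientation: [0.956, 0.294, 0.0, 0.001]
wrist_force: [-0.0, 0.3, 0.4]
width: 1.0
grasp_force: 0.0
time_s: 4.52
tool_pos: [0.4786, -0.2893, 0.0433]
orientation: [0.956, 0.294, -0.0, 0.0]
wrist_force: [0.0, 0.9, 0.1]
width: 0.297
grasp_force: 63.6
```

View pics/grasp.png

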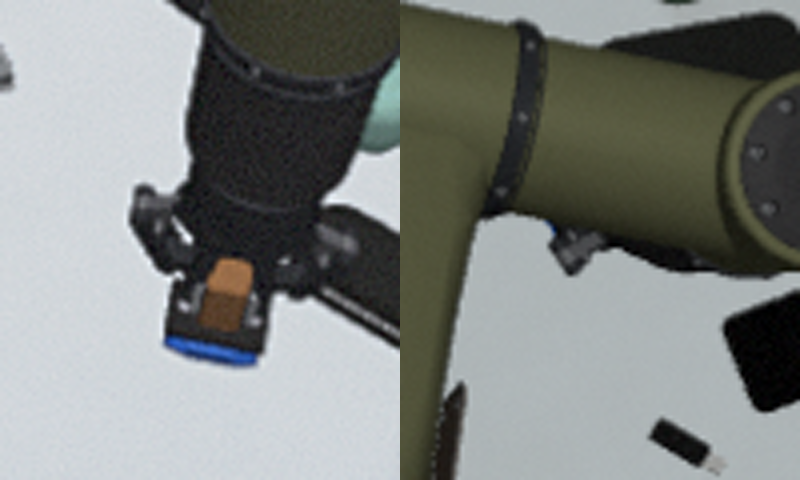

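```bash
python3 -m handwheel '[0,0,-25,0,0,0,-55,0,0,0,-85,0,0,0,-110,0,24,-22,-110,0.06,48,-43,-110,0.12,72,-64,-110,0.18,96,-86,-110,0.25,120,-107,-110,0.32,145,-129,-110,0.4,170,-151,-110,0.48,195,-173,-110,0.56,220,-195,-110,0.64,245,-218,-110,0.72,270,-240,-110,0.8,295,-262,-110,0.88,320,-284,-110,0.95,340,-302,-110,1.0,348,-309,-110,1.0,348,-309,-110,1.0]' && python3 -m handwheel '[0,0,0,0,0,0,0,0]' && cat > off.py <<'E'
from station import arm
import numpy as np
s=arm.get_state();q=s["orientation"];p=s["tool_pos"];th=2*np.arctan2(q[1],q[0])
u=np.array([-.3913,-.9202]);v=np.array([.9202,-.3913]);e=p[:2]-[.5472,.0565]
print("strip x,y mm",e@u*1e3,e@v*1e3,"th",th,"need roll",th+.402,"z",p[2],"q",q,s["joint_pos"],s["width"])
E
python3 off.py
```

```text
time_s: 6.28
tool_pos: [0.5926, 0.164, 0.1521]
orientation: [0.98, -0.198, -0.001, 0.0]
wrist_force: [-0.5, -0.8, -1.8]
width: 0.298
grasp_force: 63.4
time_s: 6.45
tool_pos: [0.5926, 0.161, 0.1532]
orientation: [0.98, -0.2, -0.0, 0.0]
wrist_force: [-1.0, -1.1, -1.4]
width: 0.298
grasp_force: 63.4
strip x,y mm -113.88288457415594 0.8520023637973488 th -0.4027902367987887 need roll -0.0007902367987887016 z 0.15318856112087187 q [ 9.79788408e-01 -2.00036436e-01 -1.13900135e-04  2.95693488e-04] [ 5.91159698e-01  8.26363415e-02 -1.27140500e-02  2.54082687e-04
 -1.47602702e+00  5.76822275e-01] 0.2976089965856105
```

```bash
python3 -m handwheel '[-1,0,20,0,-1,0,40,0,-1,0,60,0,-1,0,72,0,-1,0,80,0,-1,0,80,0,-1,0,80,0]' && python3 off.py; python3 - <<'E'
from station import viewer
import cv2,numpy as np
f=lambda i,k:cv2.resize(i[:,:,::-1],None,fx=k,fy=k,interpolation=cv2.INTER_CUBIC)
a=viewer.capture("scene")["image"][120:240,250:350];b=viewer.capture("top")["image"][140:260,240:340]
cv2.imwrite("pics/land.png",np.hstack([f(a,4),f(b,4)]))
E
```

```text
time_s: 7.03
tool_pos: [0.5921, 0.1618, 0.074]
orientation: [0.98, -0.2, 0.0, 0.0]
wrist_force: [0.0, 0.0, -0.3]
width: 0.297
grasp_force: 63.5
strip x,y mm -114.47564197502977 0.1314620824271143 th -0.40308061000506973 need roll -0.0010806100050697043 z 0.07404729582442376 q [ 9.79759320e-01 -2.00178679e-01  4.07768692e-04  7.20495030e-05] [ 5.93010391e-01  1.14062129e-01 -1.24853675e-01  7.02926903e-04
 -1.33141203e+00  5.74538818e-01] 0.2967591643423916
```

View pics/land.png

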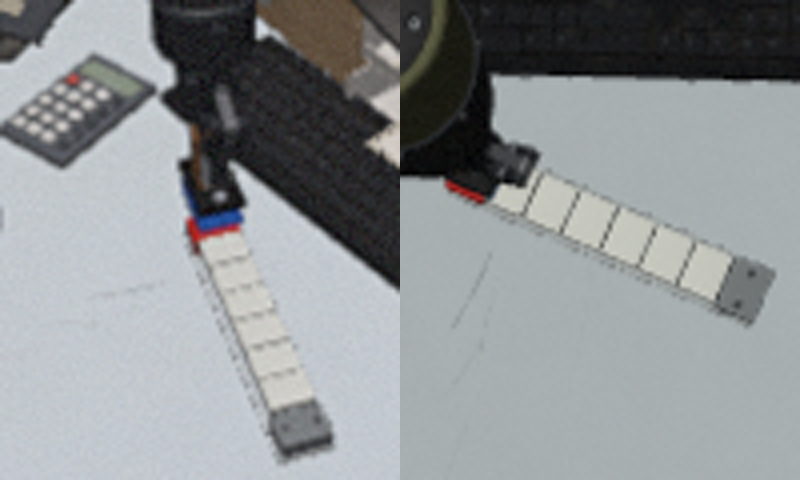

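The picture shows the tool aligned just above the red block, its blue foot at left-image pixel (213,215). Next I press down gently and watch the force.

```bash
python3 -m handwheel '[0,0,3,0,0,0,6,0,0,0,8,0,0,0,10,0,0,0,11,0,0,0,12,0,0,0,13,0,0,0,13,0,0,0,13,0,0,0,13,0]' && python3 -m handwheel '[0,0,0.5,0,0,0,1,0,0,0,1.5,0,0,0,2,0,0,0,2,0,0,0,2,0]'; python3 off.py
```

```text
time_s: 7.97
tool_pos: [0.5919, 0.1623, 0.0607]
orientation: [0.98, -0.2, 0.0, -0.0]
wrist_force: [-3.6, -0.5, 4.5]
width: 0.299
grasp_force: 64.2
time_s: 8.47
tool_pos: [0.5919, 0.1623, 0.0587]
orientation: [0.98, -0.2, 0.0, -0.0]
wrist_force: [-3.1, 0.2, 5.9]
width: 0.296
grasp_force: 64.5
strip x,y mm -114.842884793135 -0.26713415216844627 th -0.40271234514496207 need roll -0.0007123451449620455 z 0.0586592111628209 q [ 9.79796227e-01 -1.99998283e-01  2.01463651e-04 -4.41867764e-06] [ 5.93689946e-01  1.23816281e-01 -1.42909090e-01  2.91800269e-04
 -1.30378251e+00  5.74317084e-01] 0.2957420437426354
```

```bash
python3 -m handwheel '[0,3,0,0,0,6,0,0,0,9,0,0,0,12,0,0,0,15,0,0,0,18,0,0,0,21,0,0,0,24,0,0,0,27,0,0,0,30,0,0,0,33,0,0,0,36,0,0,0,39,0,0]' ; python3 off.py
```

```text
time_s: 9.55
tool_pos: [0.5782, 0.128, 0.0596]
orientation: [0.98, -0.2, 0.002, -0.002]
wrist_force: [2.6, 7.0, 4.1]
width: 0.298
grasp_force: 64.2
strip x,y mm -77.95658196641479 0.5777506339957262 th -0.40211284700751065 need roll -0.00011284700751063026 z 0.05958523823808086 q [ 0.97985133 -0.1997036   0.00216115 -0.00227202] [ 5.55870918e-01  6.26003660e-02 -2.06452448e-01 -3.48309841e-04
 -1.29548107e+00  6.12906201e-01] 0.29803336220048376
```

```bash
python3 -m handwheel '[0,3,0.3,0,0,6,0.6,0,0,9,1,0,0,12,1,0,0,15,1,0,0,18,1,0,0,21,1,0,0,24,1,0,0,27,1,0,0,30,1,0,0,33,1,0,0,36,1,0,0,39,1,0,0,42,1,0,0,45,1,0,0,48,1,0,0,51,1,0,0,54,1,0]' ; python3 off.py
```

```text
time_s: 11.05
tool_pos: [0.5569, 0.0778, 0.0585]
orientation: [0.98, -0.2, 0.002, -0.002]
wrist_force: [2.8, 7.8, 6.0]
width: 0.295
grasp_force: 64.3
strip x,y mm -23.40404018746575 0.6092500379804497 th -0.40234634480746384 need roll -0.00034634480746381646 z 0.05852290201815048 q [ 0.97982941 -0.19981828  0.00199641 -0.00172841] [ 4.95715250e-01 -1.49709175e-02 -2.87500986e-01 -9.16338181e-05
 -1.29298568e+00  6.72759630e-01] 0.2951025858568583
```

```bash
python3 -m handwheel '[0,3,0,0,0,6,0,0,0,9,0,0,0,12,0,0,0,15,0,0,0,18,0,0,0,21,0,0,0,24,0,0,0,27,0,0,0,30,0,0,0,33,0,0,0,36,0,0,0,39,0,0,0,42,0,0,0,45,0,0,0,48,0,0,0,51,0,0,0,54,0,0,0,57,0,0,0,60,0,0]' ; python3 off.py; python3 - <<'E'
from station import viewer
import cv2,numpy as np
f=lambda i,k:cv2.resize(i[:,:,::-1],None,fx=k,fy=k,interpolation=cv2.INTER_CUBIC)
a=viewer.capture("scene")["image"][160:240,280:350];b=viewer.capture("top")["image"][160:240,240:350]
cv2.imwrite("pics/mid.png",np.hstack([f(a,4),f(b,4)]))
E
```

```text
time_s: 12.72
tool_pos: [0.5335, 0.0226, 0.0584]
orientation: [0.98, -0.2, 0.002, -0.002]
wrist_force: [3.4, 5.8, 6.0]
width: 0.295
grasp_force: 64.3
strip x,y mm 36.54734341099547 0.6158035216781492 th -0.4023134912777446 need roll -0.00031349127774454866 z 0.05844975328380615 q [ 0.97983256 -0.19980216  0.00206764 -0.00172687] [ 4.18974763e-01 -9.22036399e-02 -3.61640485e-01 -4.23365802e-04
 -1.29598709e+00  7.49621864e-01] 0.2946922566766529
```

View pics/mid.png

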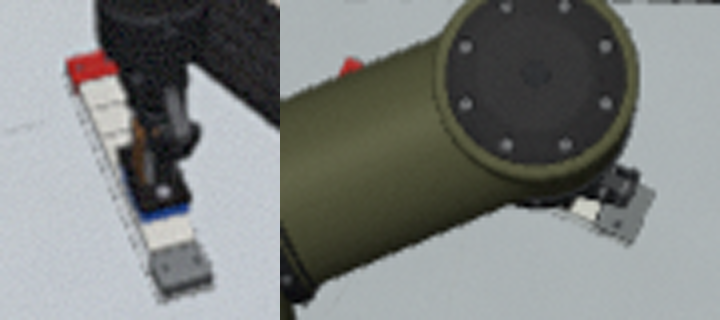

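The swept covers sit flush behind the tool, whose blue foot is at left-image pixel (165,210); the last cover and the grey block are still ahead. I continue the sweep.

```bash
python3 -m handwheel '[0,3.5,0,0,0,7,0,0,0,10.5,0,0,0,14,0,0,0,17.5,0,0,0,21,0,0,0,24.5,0,0,0,28,0,0,0,31.5,0,0,0,35,0,0,0,38.5,0,0,0,42,0,0,0,45.5,0,0,0,49,0,0,0,52.5,0,0,0,56,0,0,0,60,0,0,0,64,0,0,0,68,0,0,0,71,0,0]' && python3 -m handwheel '[0,0,0,0,0,0,0,0,0,0,0,0,0,0,0,0]'; python3 off.py
```

```text
time_s: 14.48
tool_pos: [0.5052, -0.0436, 0.0583]
orientation: [0.98, -0.2, 0.002, -0.001]
wrist_force: [1.4, 3.2, 6.0]
width: 0.295
grasp_force: 64.4
time_s: 14.82
tool_pos: [0.505, -0.0439, 0.0583]
orientation: [0.98, -0.2, 0.001, -0.0]
wrist_force: [1.5, 2.1, 7.5]
width: 0.297
grasp_force: 64.5
strip x,y mm 108.88846960323595 0.4557044528718571 th -0.4027630216539428 need roll -0.0007630216539427637 z 0.05826172666773197 q [ 9.79790161e-01 -2.00022906e-01  1.41465492e-03 -2.76292627e-04] [ 3.12056843e-01 -1.66523810e-01 -4.29588252e-01  9.41410424e-04
 -1.30499608e+00  8.55730414e-01] 0.2971586579800033
```

```bash
python3 -m handwheel '[0,0,-8,0,0,0,-25,0,0,0,-50,0,0,0,-70,0,0,20,-70,0,0,45,-70,0,0,70,-70,0,0,95,-70,0,0,120,-70,0,0,136,-70,0,0,136,-50,0,0,136,-30,0,0,136,-10,0,0,136,0,0,0,136,5,0,0,136,8,0,0,136,10,0,0,136,10,0,0,136,10,0]'; python3 off.py;  python3 - <<'E'
from station import viewer
import cv2,numpy as np
f=lambda i,k:cv2.resize(i[:,:,::-1],None,fx=k,fy=k,interpolation=cv2.INTER_CUBIC)
a=viewer.capture("scene")["image"][165:285,280:400];b=viewer.capture("top")["image"][160:280,240:340]
cv2.imwrite("pics/after.png",np.hstack([f(a,4),f(b,3.0)if 0 else cv2.resize(f(b,4),(320,480))]))
E
```

```text
time_s: 16.4
tool_pos: [0.4512, -0.1689, 0.0482]
orientation: [0.98, -0.2, 0.001, 0.0]
wrist_force: [0.0, -0.1, -1.2]
width: 0.303
grasp_force: 63.7
strip x,y mm 245.00910621864116 -0.16523457031525676 th -0.4025921162241463 need roll -0.0005921162241462885 z 0.048198329145045606 q [ 9.79808085e-01 -1.99939349e-01  6.11449409e-04  1.05099900e-05] [ 6.21564261e-02 -2.31455545e-01 -5.03580435e-01  3.51813849e-04
 -1.29749622e+00  1.10595303e+00] 0.30291754898670176
```

View pics/after.png

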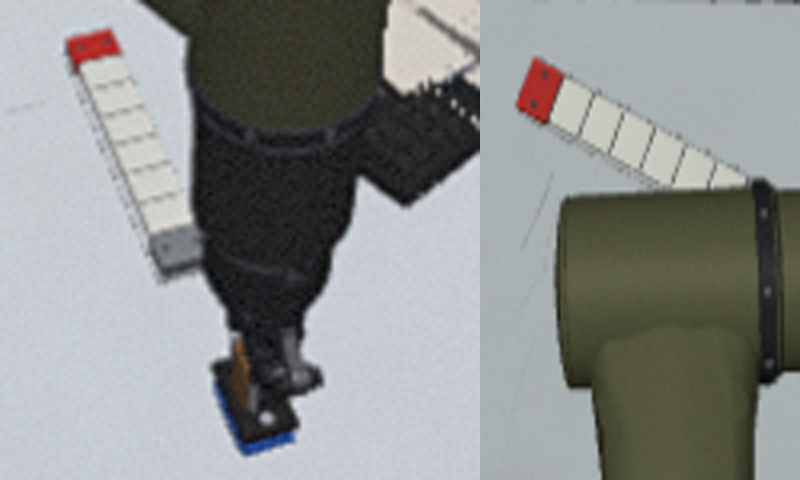

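The covers look level with both end blocks, and the tool is upright just above bare desk, with its foot at left-image pixel (260,430). I lower it until the desk carries it.

```bash
python3 -m handwheel '[0,0,1,0,0,0,2,0,0,0,3,0,0,0,4,0,0,0,4.5,0,0,0,4.5,0,0,0,4.5,0]';python3 -m handwheel '[0,0,0.3,0,0,0,0.6,0,0,0,0.6,0]'
```

```text
time_s: 17.08
tool_pos: [0.4507, -0.169, 0.0432]
orientation: [0.98, -0.2, 0.0, 0.0]
wrist_force: [-1.3, 0.4, 2.5]
width: 0.299
grasp_force: 63.8
time_s: 17.33
tool_pos: [0.4507, -0.169, 0.0424]
orientation: [0.98, -0.2, 0.0, 0.0]
wrist_force: [-3.0, 1.4, 3.1]
width: 0.294
grasp_force: 63.9
```

```bash
python3 -m handwheel '[0,0,-0.6,0,0,0,-0.6,0]'; python3 -m handwheel '[0,0,0,0,0,0,0,0,0,0,0,0,0,0,0,0]' 0.4 20; python3 -m handwheel '[0,0,0,0,0,0,0,0,0,0,0,0,0,0,0,0,0,0,0,0,0,0,0,0,0,0,0,0]' 1; python3 -m handwheel '[0,0,-5,0,0,0,-20,0,0,0,-40,0,0,0,-65,0,0,0,-95,0,0,0,-125,0,0,0,-150,0,-30,30,-160,0,-60,60,-160,0,-90,90,-160,0,-90,125,-160,0,-90,160,-160,0,-90,190,-160,0,-90,215,-160,0,-90,215,-160,0,-90,215,-160,0]'; python3 off.py; python3 - <<'E'
from h import *
from station import viewer
d={n:viewer.capture(n) for n in("scene","top")};pickle.dump(d,open("cap2.pkl","wb"))
f=lambda i,k:cv2.resize(i[:,:,::-1],None,fx=k,fy=k,interpolation=cv2.INTER_CUBIC)
o=pickle.load(open("cap0.pkl","rb"))
r=lambda c:f(c["image"][165:265,280:375],4)
cv2.imwrite("pics/final.png",np.hstack([r(o["scene"]),r(d["scene"])]))
T=d["top"]["image"]
cv2.imwrite("pics/final_top.png",T[:,:,::-1])
E
```

```text
time_s: 17.5
tool_pos: [0.4507, -0.169, 0.043]
orientation: [0.98, -0.2, 0.0, 0.0]
wrist_force: [-0.9, 0.9, 1.3]
width: 0.299
grasp_force: 63.9
time_s: 17.83
tool_pos: [0.4506, -0.169, 0.0426]
orientation: [0.98, -0.2, -0.0, 0.0]
wrist_force: [1.0, -0.3, -0.4]
width: 0.398
grasp_force: 0.0
time_s: 18.42
tool_pos: [0.4507, -0.1689, 0.0428]
orientation: [0.98, -0.2, 0.0, 0.0]
wrist_force: [-0.0, 1.2, -0.1]
width: 0.998
grasp_force: 0.0
time_s: 19.75
tool_pos: [0.2828, -0.3323, 0.203]
orientation: [0.979, -0.202, -0.0, 0.0]
wrist_force: [0.3, -0.1, -0.1]
width: 1.001
grasp_force: 0.0
strip x,y mm 461.20829187343935 -91.20410344631082 th -0.4059479011164649 need roll -0.003947901116464869 z 0.20297846111527396 q [ 9.79471396e-01 -2.01583114e-01 -1.79051764e-04  2.49914959e-05] [-3.98395279e-01 -4.14223721e-01 -3.60198407e-01  1.18743550e-04
 -1.62516322e+00  1.56325014e+00] 1.0014021910631403
```

View pics/final.png

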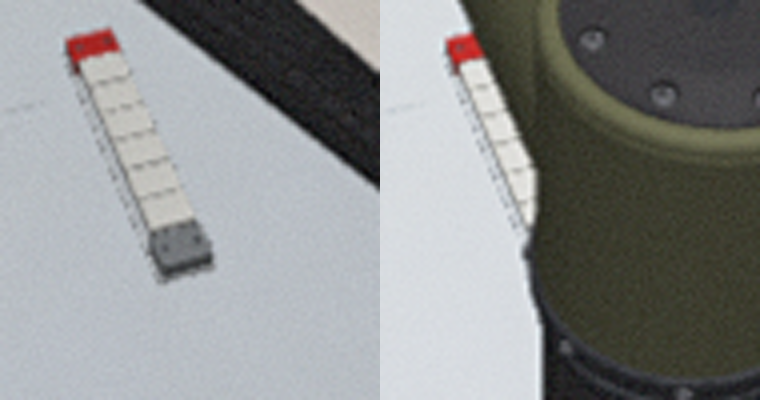

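View pics/final_top.png

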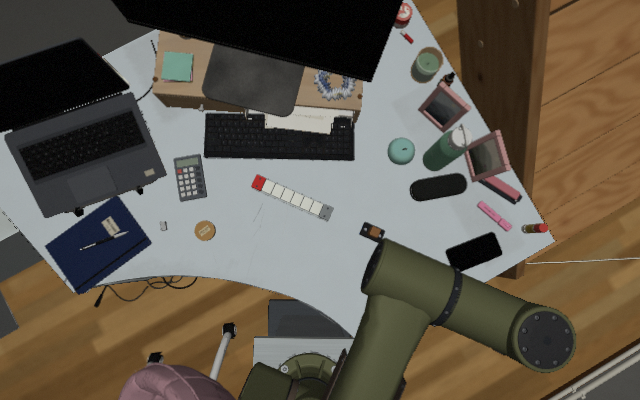

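The tool stands upright at top-view pixel (372,232), the tin is unmoved at (204,231), and the arm is clear. In the scene view the arm hides part of the strip, so I check the covers' shift against the start using the earlier unobstructed frame.

```bash
python3 - <<'E'
from h import *
np.set_printoptions(precision=2,suppress=True,linewidth=150)
o=pickle.load(open("cap0.pkl","rb"));n=pickle.load(open("cap2.pkl","rb"))
A=o["scene"]["image"][165:285,280:400,::-1];A=cv2.resize(A,None,fx=4,fy=4,interpolation=cv2.INTER_CUBIC)
B=cv2.imread("pics/after.png")[:,:480]
g=lambda i:cv2.GaussianBlur(cv2.cvtColor(i,cv2.COLOR_BGR2GRAY),(5,5),0).astype(np.float32)
A,B=g(A),g(B)
S=o["scene"];u=np.array([-.3913,-.9202]);c=np.array([.5472,.0565])
# expected pixel drop for 5 mm, and measured shift of each divider between covers
for k,x in enumerate([-.105,-.09,-.06,-.03,0,.03,.06,.09,.105]):
    X=c+u*x; p5=proj(S,[*X,.025])[0];p0=proj(S,[*X,.020])[0]
    q=(p5-[280,165])*4; x0,y0=(q-[0,0]).astype(int)
    t=A[y0-14:y0+10,x0-16:x0+16]; w=B[y0-24:y0+20,x0-22:x0+22]
    r=cv2.matchTemplate(w,t,cv2.TM_CCOEFF_NORMED);_,m,_,l=cv2.minMaxLoc(r)
    print(x,"exp",(p0-p5)*4,"meas",l[0]-6,l[1]-10,round(m,3))
t=blob(n["top"]["image"],(190,215,220,247),(5,70,80),(28,255,255));print("tin",plane(n["top"],t[0],.02)[:2],plane(o["top"],(204.2542,230.1773),.02)[:2])
w=blob(n["top"]["image"],(355,215,390,245),(5,60,95),(25,255,255));print("wood",plane(n["top"],w[0],.084),w[1])
E
```

```text
-0.105 exp [0.19 4.4 ] meas 0 0 0.994
-0.09 exp [0.18 4.4 ] meas 0 4 0.996
-0.06 exp [0.14 4.38] meas -2 4 0.98
-0.03 exp [0.11 4.37] meas -1 4 0.961
0 exp [0.07 4.34] meas 0 4 0.983
0.03 exp [0.03 4.32] meas -1 4 0.985
0.06 exp [-0.01  4.29] meas 0 4 0.985
0.09 exp [-0.06  4.25] meas -2 5 0.99
0.105 exp [-0.09  4.23] meas 1 3 0.643
tin [0.45 0.3 ] [0.45 0.3 ]
wood [ 0.45 -0.17  0.08] 76
```

All the cover dividers dropped by about the full 5 mm while the red block stayed put. The grey block's own reading matched poorly, so I ignored it. The tin hasn't moved and the tool is standing, so I'm handing in.

```bash
python3 -c "
from station import order;print(order.close_job())"
```

```text
the job is handed in; nothing more can be done
None
```

I handed the job in (no verdict came back): the covers were swept in one pass and measure about fully home, the press tool stands upright and released on the bare desk clear of the strip, and the tin has not moved.

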